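# Push a turned spindle through the chute's flap

### The arm

A 6-joint arm with a two-finger parallel gripper is mounted at the origin on the work surface. World frame = base frame: x ahead of the robot, y to its left, z up, the work surface at z = 0. Lengths are in m, angles in rad, forces in N, time in s.
With the tool pointing down it reaches from about 0.3 to 0.75 m from the base axis. Payload 8.5 kg.
Tool frame: the origin (TCP) lies between the finger pads; the fingertips stand ctrl.tip_extent ahead of it and the grasp point (between the pads) lies 6 mm ahead of it (ctrl.tip_extent is the distance from the TCP to the fingertips, in m); y points along the fingers, x is the direction in which the jaws open and shut, and the axes are right-handed (so a half turn about y gives the same grasp; the last joint's range is limited). The gripper opens to 88 mm and grips with 3 to 60 N. Pads are 18 mm wide; open, the fingers measure 123 mm over their backs; the gripper's body (75 mm by 187 mm) begins 45 mm behind the grasp point.
Start: joints at [-1.494, 0.381, 1.297, -0, 1.464, -0.215], TCP at [0.158, -0.527, 0.264] pointing down, gripper open.
Joint ranges: [-3.11, 3.11], [-0.89, 2.33], [0.22, 2.48], [-1.42, 4.56], [0.17, 2.85], [-2.88, 2.88]. Speed limits (rad/s): [2.39, 2.39, 3.14, 3.14, 3.14, 3.14].

### API

Orientations are given as a rotation vector (axis times angle).
In Python, from workcell import ctrl gives the robot as it stands.
- The arm moves only by the tool jog_arm, never from a script. Its argument "plan" is a list that holds one entry, the list of rows, each a list of 7 numbers: the closure, from 0 (fully open) to 1 (shut), then the shift along the tool's x, y, z in m, then the turn, a rotation vector about the tool's x, y, z in degrees. A call has exactly 5 rows; each row is the pose to reach, as a shift and turn from the pose commanded when the call began, along the tool's axes at that moment; what a row does not reach only later rows make up. A row lasts 1/10 s, in which the tool goes at most 50 mm and 8.59 degrees, less where a joint would pass 70% of its speed; a pose out of reach is approached as far as the arm can. A call with a gripper value outside its range is refused whole. The fingers move at their own pace and stop on an object; "newtons" is the grip in N (left out, the last holds). Time passes only in rows, so rows that repeat a pose let the fingers close, or fill a call up. It gives the time, the measured TCP pose, the force and the opening at its end, in the units of the state.
- ctrl.state(): the state, without advancing time (a new reading comes with each control period).
- ctrl.grab_frame(name): name is "side" or "top" or "wrist"; returns a dict with "color" (420x560x3 uint8, red, green, blue), "vertical_fov" (degrees; the focal length in pixels is half the picture's height over the tangent of half this angle, whatever the lens; pixels are square), "cx", "cy" (the principal point, pixels), "k1" (the pictures are not rectified: a ray, as slopes to the right and down, at radius r is drawn at 1 + k1 r^2 times it, then the intrinsics apply), "rvec" (rotation vector, rad) and "tvec" (3), from world to camera coordinates, as OpenCV has them; the wrist camera has in their place "T_tool_cam" (4x4, takes a point from camera to tool coordinates, whose origin is the TCP and whose axes are the tool frame's). Camera axes: x right, y down, z forward; pixel columns grow to the right and rows downward; lengths in m; the calibration is good to about 2 mm. A picture is of the moment at which its call begins: read the wrist's pose just before it. There is no depth.
- ctrl.sign_off(): hands the job in, once; it reports no verdict.
Trained networks look in the newest picture that a camera, given by its name, has taken for a name from the list of things; names that differ only in an ending like _2 or _b are one class to them, and where a whole thing is asked for, a point or a joint stands for the part that bears it (a point fixed in the world has none). Each returns a list of dicts, best first, with "confidence" (0 to 1); they miss things now and then, are a little off and sometimes report something else, mostly with a low value. They report only what shows in the picture. A call takes as long as a camera call. They do not tell look-alikes from the thing itself.
- ctrl.search_frame(camera, name): "centre" ([x, y, z] in m, in the coordinates of the camera as it stood for that picture, good to about 4 mm: the middle of the surface that is visible of it).
- ctrl.cut_out(camera, name): "region" (420x560 bool, what is visible of it).
- ctrl.spot_point(camera, name): "centre" ([x, y, z] in m, in the coordinates of the camera as it stood for that picture, good to about 4 mm: a listed point, or the origin of a listed thing).
The state is a dict: "clock": time; "joints": joint angles; "joint_velocities": joint speeds; "joint_efforts": joint torques, N m; "ee_pos": TCP position; "tcp_rot": TCP orientation; "force": force on the tool from outside, world axes, zero at the start; "torque": the same for the moment, N m; "finger_gap": finger opening in m.
Only numpy, scipy, OpenCV 4.12 (cv2) and the standard library are available. Lean on these libraries where they do the work, as an engineer would, in place of code of your own. Each camera call takes 0.05 s, during which the arm holds its last target. There are 200 camera calls.

### The job

Push the finished brass spindle along its lane with the fingertips, through the yellow gravity flap, until it drops down the slide into the chute's tray, then draw the fingers back so that the flap swings shut. Push it only, do not pick it up; leave the steel spindle in the other lane and everything else where they are.

Things in the scene. Friction and masses are not known exactly. Their poses are not given: they have to be found in the camera images.
- chute: Green parts chute fixed on the table, 244 mm wide. Origin at table height under the middle of the far end of its level steel deck; x is the way parts are pushed (away from the robot), y left, z up. The deck, 140 mm above the table, spans x = -170 to 0 mm. Two lanes along x lie at y = +60 (left) and -60 mm (right), each 38 mm wide between guide rails 4 mm thick, 10 mm high.
- mouth_left (a point): Middle of the left lane's end at deck level (chute x = 0, y = 60, z = 140 mm), where the deck stops and a 50 degree slide runs down to the tray; axes as the chute. Two upright cheeks, 68 mm apart inside, flank the flap from x = 6 to 78 mm and rise 56 mm above deck level.
- mouth_right (a point): The same for the right lane (chute y = -60 mm). Both slides end in one open-topped tray: chute x = 115 to 263 mm, 236 mm wide, floor 6 mm above the table, walls 90 mm high.
- flap_left (a joint): Left yellow flap: 0 rad shut, grows as it swings in, stop 1.4. Plate 64 x 74 mm leaning away from the robot: free lower edge at chute x = 4 mm, 2 mm above the deck; hinge rod along y at x = 62 mm, 48 mm above the deck. Under 1 N at the low edge swings it in and down; a counterweight on its outer side swings it shut whenever nothing holds it open.
- flap_right (a joint): Right flap, the same. Fingers pointing straight down may follow a part some 25 mm past the deck's end before they meet the hinge rod; the flap then leans on them until they are drawn back.
- brass_center (a point): Centre of the yellow brass spindle: round, 30 mm across, 70 mm long, 0.2 to 0.45 kg, shallow grooves; lies along the left or the right lane (its x along it), centre 15 mm above the deck. Pushed on the end nearer the robot it slides, opens the flap with its nose, tips once its middle is 0 to 35 mm past the deck's end, and slides down into the tray by itself.
- steel_center (a point): Centre of the dark steel spindle, the same shape and size, lying in the other lane.
- plug: steel plug gauge, a small stepped pin 22 mm across and 36 mm tall, standing on the chute's deck between the two lanes; origin at the centre of its underside
- oil: yellow oil bottle with red cap, 60 mm across, 150 mm tall, standing on the table; origin at the centre of its underside
- brush: hand brush lying on the table; origin on its underside
- mug: blue mug, 80 mm across, 90 mm tall, standing on the table; origin at the centre of its underside
- spanner: spanner lying on the table; origin on its underside
- stock: piece of plain brass bar, 40 mm across, 80 mm tall, standing on the table; not the part to be pushed; origin at the centre of its underside
- collar: steel collar ring, 56 mm across, 18 mm tall, lying flat on the table; origin at the centre of its underside
There are look-alikes about, which are no part of the job. Leave any orange or red look-alike of the part that bears brass_center alone.

How it is judged:
On the way, in this order (a step that is already met when the one before it is completed fails the run):
1. the brass spindle's middle passes the end of its lane with the flap of that lane pushed open (x of brass_center in the frame of chute above -0.002 m and ((value of joint flap_left above 0.25 rad and y of brass_center in the frame of chute above 0.02 m) or (value of joint flap_right above 0.25 rad and y of brass_center in the frame of chute below -0.02 m))).
2. the brass spindle is down in the tray (x of brass_center in the frame of chute between 0.09 and 0.262 m and y of brass_center in the frame of chute between -0.118 and 0.118 m and z of brass_center in the frame of chute below 0.065 m), for 0.1 s.
At the end, for the whole second after the job is handed in: The brass spindle rests in the chute's tray (within its walls, centre less than 65 mm above the table), both flaps are shut (within 0.06 rad) and the steel spindle is within 15 mm of where it began (all of step 2 and value of joint each of flap_left, flap_right below 0.06 rad and linear speed of brass below 0.03 m/s and distance of steel_center from where it was at the start of the episode below 0.015 m); the robot touches nothing.
It fails at once if the brass spindle is lifted (more than 20 mm above where it lay) (height (world z) of brass_center above 0.175 m).
It fails at once if the steel spindle is moved by more than 15 mm (distance of steel_center from where it was at the start of the episode above 0.015 m).
It fails at once if a bystander is moved by more than 20 mm (distance of any of plug, oil, brush, mug, spanner, stock, collar from where it was at the start of the episode above 0.02 m).
It also fails if it takes over 38 s, if anything falls off the work surface, if the arm or the gripper's body presses on something with over 40 N, if the wrist force passes 120 N, or if a joint passes its speed limit or range.

## Working session

There is one attempt and no reset: what is moved stays moved. The work goes in short steps, Python scripts to look and compute and a tool call to move; the robot and the scene stay as the last step left them, time stands still between calls to the robot, and variables do not carry over. Pictures are saved under pics/ and viewed, about 8 in all and at most 12, crops included, and the job is handed in when it is done.

Besides the shell and the picture viewer there is one more tool, called after "Request:" in YAML: its name, and indented under it one key for each argument. jog_arm: Moves the arm, as the interface text tells. Its arguments: {"type":"object","properties":{"plan":{"type":"array","items":{"type":"array","items":{"type":"array","items":{"type":"number"}}}},"newtons":{"type":"number"}},"required":["plan"]}

```bash
mkdir -p pics
cat > h.py <<'E'
import numpy as np, cv2
from scipy.spatial.transform import Rotation as R
from workcell import ctrl
def grab(n):
    s=ctrl.state(); f=ctrl.grab_frame(n)
    if n=="wrist":
        T=np.eye(4);T[:3,:3]=R.from_rotvec(s["tcp_rot"]).as_matrix();T[:3,3]=s["ee_pos"]
        f["W"]=T@np.array(f["T_tool_cam"])
    else:
        T=np.eye(4);T[:3,:3]=R.from_rotvec(np.ravel(f["rvec"])).as_matrix();T[:3,3]=np.ravel(f["tvec"]);f["W"]=np.linalg.inv(T)
    f["f"]=210/np.tan(np.radians(f["vertical_fov"])/2)
    return f
def w(f,p): return f["W"][:3,:3]@np.array(p)+f["W"][:3,3]
def px(f,P):
    p=f["W"][:3,:3].T@(np.array(P)-f["W"][:3,3]); u=p[:2]/p[2]; u=u*(1+f["k1"]*(u@u)); return u*f["f"]+[f["cx"],f["cy"]]
def ray(f,uv,z):
    d=(np.array(uv)-[f["cx"],f["cy"]])/f["f"]; u=d.copy()
    for _ in range(20): u=d/(1+f["k1"]*(u@u))
    v=f["W"][:3,:3]@np.r_[u,1]; o=f["W"][:3,3]; return o+v*(z-o[2])/v[2]
def save(f,n): cv2.imwrite(f"pics/{n}.png",f["color"][:,:,::-1])
E
python3 - <<'E'
from h import *
s=ctrl.state();print(s["clock"],s["ee_pos"],s["tcp_rot"],s["finger_gap"],ctrl.tip_extent)
print(R.from_rotvec(s["tcp_rot"]).as_matrix().round(3))
for c in("top","side"):
    f=grab(c);save(f,c+"0")
    for n in("chute","mouth_left","mouth_right","brass_center","steel_center","plug"):
        for d in ctrl.spot_point(c,n)[:4]:
            P=w(f,d["centre"]);print(c,n,round(d["confidence"],2),P.round(3),px(f,P).round())
E
```

```text
0.0 [ 0.15818875 -0.52651775  0.26312972] [-1.33207228  0.99227365 -0.99066595] 0.08820879683943375 0.025
[[ 0.288 -0.     0.958]
 [-0.958  0.001  0.288]
 [-0.001 -1.     0.   ]]
top chute 0.64 [ 0.598  0.075 -0.   ] [253. 189.]
top mouth_left 0.7 [0.595 0.134 0.141] [230. 178.]
top mouth_right 0.66 [0.591 0.017 0.139] [271. 178.]
top brass_center 0.83 [0.537 0.02  0.159] [270. 194.]
top brass_center 0.66 [0.351 0.057 0.014] [261. 266.]
top brass_center 0.58 [ 0.519 -0.116  0.013] [315. 210.]
top brass_center 0.44 [ 0.656 -0.134  0.017] [318. 167.]
top steel_center 0.49 [0.524 0.134 0.154] [229. 201.]
top plug 0.37 [0.546 0.067 0.138] [254. 194.]
side chute 0.65 [ 0.596  0.074 -0.001] [321. 223.]
side mouth_left 0.69 [ 0.664 -0.424 -0.001] [381. 366.]
side mouth_left 0.65 [0.591 0.139 0.139] [320. 167.]
side mouth_right 0.81 [0.59  0.016 0.136] [325. 192.]
side brass_center 0.74 [0.345 0.062 0.015] [230. 222.]
side brass_center 0.73 [ 0.653 -0.135  0.018] [354. 266.]
side brass_center 0.64 [0.534 0.019 0.157] [302. 185.]
side brass_center 0.62 [ 0.516 -0.121  0.012] [298. 265.]
side steel_center 0.54 [0.523 0.133 0.152] [295. 164.]
side plug 0.51 [0.543 0.074 0.138] [304. 180.]
side plug 0.29 [0.532 0.017 0.155] [302. 186.]
```

View pics/top0.png

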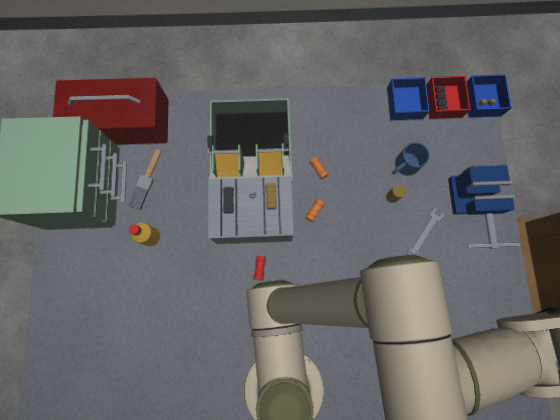

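View pics/side0.png

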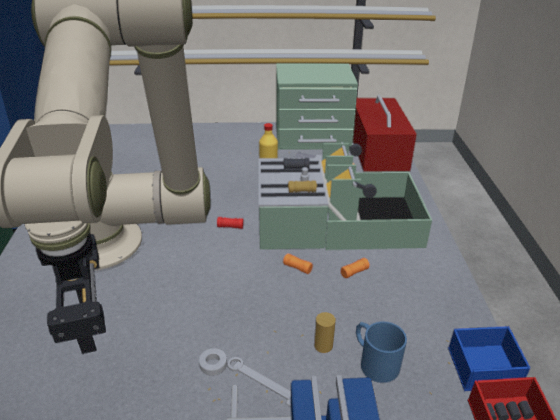

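Run:
```python
import cv2
a=cv2.imread("pics/top0.png")[120:290,190:350];b=cv2.imread("pics/side0.png")[130:300,215:375]
cv2.imwrite("pics/crop0.png",cv2.resize(cv2.hconcat([a,b]),None,fx=2.5,fy=2.5,interpolation=cv2.INTER_CUBIC))
```

```text
(no output)
```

View pics/crop0.png

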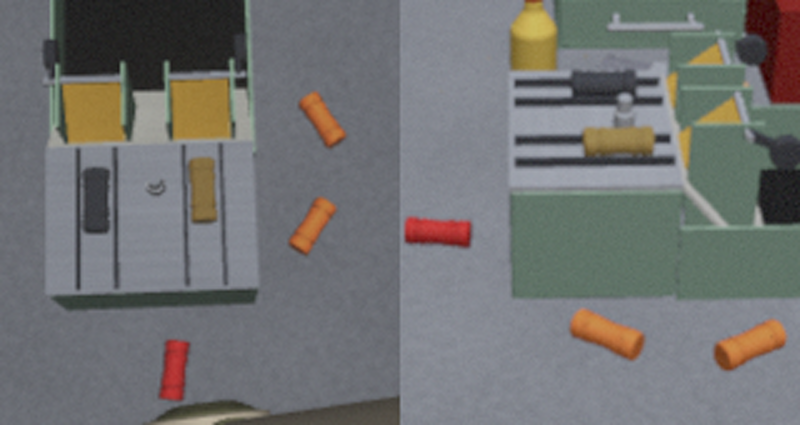

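The top view shows brass spindle candidates at (270,194) in the right lane, red (260,267), orange (315,210) and (318,167), and the brass bar stock (397,193). In the crop, the thing in the right lane is the yellow-brass grooved spindle, so that is the one. The dark steel one is in the left lane at (229,201) and the plug stands between them at (252,194).

I'll push with closed fingers, jaw axis along the lane, so only the 18 mm pad width sits between the rails.

Request:
jog_arm:
  plan:
    - [[1,-0.034,0,0.034,0,0,0],[1,-0.068,0,0.068,0,0,0],[1,-0.102,0,0.102,0,0,0],[1,-0.136,0,0.136,0,0,0],[1,-0.17,0,0.17,0,0,0]]
  newtons: 15

```text
clock: 1.2
ee_pos: [0.2726, -0.3132, 0.2639]
tcp_rot: [-1.333, 0.992, -0.992]
force: [2.0, -0.1, 0.6]
finger_gap: 0.0499
```

Request:
jog_arm:
  plan:
    - [[1,-0.034,0,0.034,0,0,0],[1,-0.068,0,0.068,0,0,0],[1,-0.102,0,0.102,0,0,0],[1,-0.136,0,0.136,0,0,0],[1,-0.17,0,0.17,0,0,0]]

```text
clock: 1.7
ee_pos: [0.3866, -0.1014, 0.2641]
tcp_rot: [-1.333, 0.991, -0.993]
force: [0.7, -0.9, -1.1]
finger_gap: 0.0104
```

Request:
jog_arm:
  plan:
    - [[1,-0.02,0,0.02,0,-8,0],[1,-0.04,0,0.04,0,-16,0],[1,-0.06,0,0.06,0,-24,0],[1,-0.078,0,0.076,0,-32,0],[1,-0.088,0,0.086,0,-40,0]]

```text
clock: 2.2
ee_pos: [0.4435, 0.0073, 0.2638]
tcp_rot: [-1.523, 0.449, -0.45]
force: [-0.2, 0.1, -0.5]
finger_gap: -0.0
```

Request:
jog_arm:
  plan:
    - [[1,0,0,0,0,-8,0],[1,0,0,0,0,-16,0],[1,0,0,0,0,-24,0],[1,0,0,0,0,-32,0],[1,0,0,0,0,-32,0]]

```text
clock: 2.7
ee_pos: [0.4431, 0.0058, 0.2638]
tcp_rot: [-1.571, 0.016, -0.017]
force: [0.2, -0.1, -0.5]
finger_gap: 0.0003
```

Run:
```python
from h import *
f=grab("wrist");save(f,"w1")
s=ctrl.state();print(s["clock"],s["ee_pos"],s["force"],s["finger_gap"],s["joints"])
print(R.from_rotvec(s["tcp_rot"]).as_matrix().round(3))
for n in("mouth_left","mouth_right","brass_center","steel_center","plug"):
    for d in ctrl.spot_point("wrist",n)[:3]:
        P=w(f,d["centre"]);print(n,round(d["confidence"],2),P.round(3),px(f,P).round())
```

```text
2.75 [0.4430858  0.00572986 0.26380979] [0.18616426 0.4910328  0.9259574 ] 0.0005643852887699154 [-2.55453152e-01  1.92411123e-01  1.57148410e+00  2.06440529e-05
  1.37753084e+00 -2.30086773e-01]
[[ 1.     0.     0.025]
 [-0.025 -0.     1.   ]
 [ 0.    -1.    -0.   ]]
mouth_left 0.95 [0.598 0.138 0.139] [505.  15.]
mouth_right 0.41 [0.592 0.138 0.139] [497.  14.]
brass_center 0.92 [0.347 0.06  0.01 ] [187. 123.]
brass_center 0.91 [0.532 0.019 0.153] [405. 193.]
brass_center 0.9 [ 0.517 -0.114  0.016] [342. 269.]
steel_center 0.67 [0.527 0.137 0.157] [412.   7.]
plug 0.88 [0.544 0.067 0.138] [420. 121.]
```

View pics/w1.png

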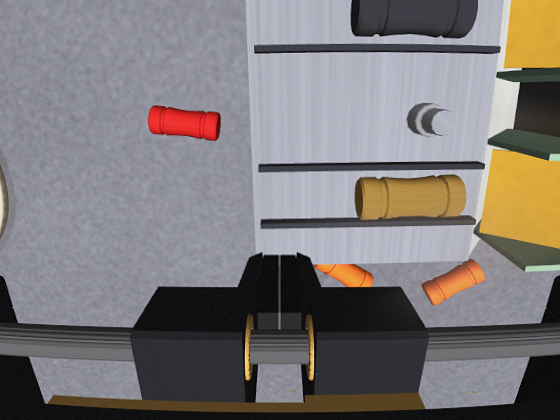

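The wrist view shows the right lane between rails at rows ~166 and ~222, the brass spindle from (357,198) to (465,195), and the plug at (430,120).

Run:
```python
from h import *
f=grab("wrist")
g=f["color"].astype(int)
# dark rail pixels per column
for name,(r0,r1),(c0,c1) in (("left rail",(155,175),(275,345)),("right rail",(212,230),(275,345)),("LL rail",(38,58),(270,345)),("left rail2",(155,175),(440,480)),("LL rail2",(38,58),(400,490))):
    P=[]
    for c in range(c0,c1,3):
        r=np.where(g[r0:r1,c].sum(1)<240)[0]
        if len(r): P.append(ray(f,(c,r0+r.min()),.15)[:2])
    P=np.array(P);k=np.polyfit(P[:,0],P[:,1],1);print(name,len(P),P[0].round(4),P[-1].round(4),"yaw",np.degrees(np.arctan(k[0])).round(2),"y@0.5",np.polyval(k,.5).round(4))
d=[d for d in ctrl.cut_out("wrist","brass_center")]
for e in d:
    ys,xs=np.where(e["region"]);print(e["confidence"],xs.min(),xs.max(),ys.min(),ys.max())
    for x in(xs.min(),xs.max()): print(ray(f,(x,ys[xs==x].mean()),.155))
```

```text
left rail 24 [0.4419 0.0406] [0.4892 0.0402] yaw -0.17 y@0.5 0.0404
right rail 24 [0.4407 0.0005] [0.4905 0.    ] yaw -0.2 y@0.5 0.0001
LL rail 25 [0.4408 0.1166] [0.486  0.1163] yaw 0.02 y@0.5 0.1164
left rail2 14 [0.5565 0.0404] [0.585  0.0401] yaw -0.74 y@0.5 0.0412
LL rail2 30 [0.523  0.1162] [0.5808 0.1163] yaw -0.1 y@0.5 0.1163
0.89 422 484 258 304
[ 0.5519724  -0.05448052  0.155     ]
[ 0.60069302 -0.04837104  0.155     ]
0.8 354 466 173 219
[0.49591238 0.01900486 0.155     ]
[0.57602925 0.0168434  0.155     ]
0.71 314 373 264 286
[ 0.46863713 -0.03457828  0.155     ]
[ 0.51345122 -0.04820498  0.155     ]
0.69 148 220 106 140
[0.35967964 0.0728166  0.155     ]
[0.40702722 0.07050934 0.155     ]
```

Request:
jog_arm:
  plan:
    - [[1,0,0,0.012,0,-1.4,0],[1,0,0.03,0.012,0,-1.4,0],[1,0,0.06,0.012,0,-1.4,0],[1,0,0.075,0.012,0,-1.4,0],[1,0,0.075,0.012,0,-1.4,0]]

```text
clock: 3.6
ee_pos: [0.4426, 0.0185, 0.1872]
tcp_rot: [-1.57, 0.001, 0.005]
force: [0.4, 0.3, 0.5]
finger_gap: 0.0007
```

Run:
```python
from h import *
f=grab("wrist");save(f,"w2")
s=ctrl.state();print(s["clock"],s["ee_pos"],s["tcp_rot"],s["force"])
for d in ctrl.spot_point("wrist","brass_center")[:3]:
    P=w(f,d["centre"]);print(round(d["confidence"],2),P.round(3),px(f,P).round())
```

```text
3.65 [0.44320391 0.0182981  0.18853098] [-1.57036499e+00 -1.12987919e-03  3.39228369e-03] [0.02956958 0.13899271 0.30031131]
0.95 [0.532 0.019 0.152] [453. 262.]
0.76 [0.344 0.059 0.008] [166. 143.]
```

View pics/w2.png

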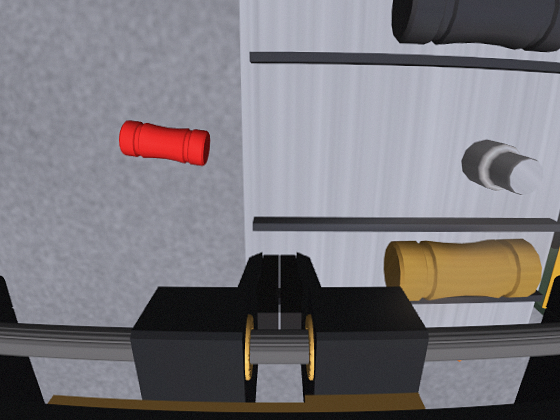

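Fingers sit in line with the lane, behind the brass. Lowering and starting the push.

Request:
jog_arm:
  plan:
    - [[1,0,0.01,0,0,0,0],[1,0,0.016,0,0,0,0],[1,0.008,0.016,0,0,0,0],[1,0.018,0.016,0,0,0,0],[1,0.028,0.016,0,0,0,0]]

```text
clock: 4.2
ee_pos: [0.4726, 0.0177, 0.173]
tcp_rot: [-1.571, -0.002, 0.001]
force: [0.2, -0.3, -0.4]
finger_gap: 0.0004
```

Request:
jog_arm:
  plan:
    - [[1,0.008,0,0,0,0,0],[1,0.016,0,0,0,0,0],[1,0.024,0,0,0,0,0],[1,0.032,0,0,0,0,0],[1,0.04,0,0,0,0,0]]

```text
clock: 4.7
ee_pos: [0.5119, 0.0179, 0.1728]
tcp_rot: [-1.571, -0.001, 0.002]
force: [-4.0, 0.7, 2.0]
finger_gap: 0.0005
```

Run:
```python
from h import *
s=ctrl.state();print(s["clock"],s["ee_pos"],s["tcp_rot"],s["force"])
for c in("side","top"):
    f=grab(c)
    for d in ctrl.spot_point(c,"brass_center")[:4]:
        P=w(f,d["centre"]);print(c,round(d["confidence"],2),P.round(3))
    if c=="side":
        save(f,"s2f"); cv2.imwrite("pics/s2.png",cv2.resize(f["color"][110:270,230:440,::-1],None,fx=3,fy=3,interpolation=2))
```

```text
4.7 [0.51185958 0.01787972 0.17277421] [-1.57079810e+00 -1.40689941e-03  1.89358350e-03] [-3.95446538  0.6544515   1.9589527 ]
side 0.61 [0.343 0.062 0.01 ]
side 0.6 [ 0.653 -0.134  0.021]
side 0.56 [0.561 0.016 0.156]
side 0.55 [ 0.519 -0.118  0.013]
top 0.56 [ 0.516 -0.116  0.016]
top 0.47 [ 0.659 -0.135  0.019]
```

View pics/s2.png

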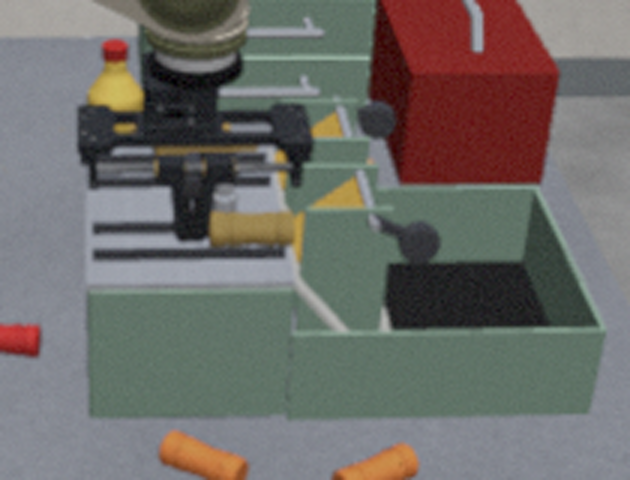

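The side crop shows the closed fingers at (195,235) against the brass spindle (252,228), whose nose is at the right flap. The gripper body clears the cheeks and the plug. Pushing on.

Request:
jog_arm:
  plan:
    - [[1,0.007,0,0,0,0,0],[1,0.014,0,0,0,0,0],[1,0.021,0,0,0,0,0],[1,0.028,0,0,0,0,0],[1,0.035,0,0,0,0,0]]

```text
clock: 5.4
ee_pos: [0.5468, 0.0179, 0.173]
tcp_rot: [-1.571, -0.002, 0.002]
force: [-3.7, 0.8, 3.1]
finger_gap: 0.0002
```

Request:
jog_arm:
  plan:
    - [[1,0.006,0,0,0,0,0],[1,0.012,0,0,0,0,0],[1,0.018,0,0,0,0,0],[1,0.024,0,0,0,0,0],[1,0.03,0,0,0,0,0]]

```text
clock: 5.9
ee_pos: [0.5772, 0.0179, 0.1726]
tcp_rot: [-1.571, -0.002, 0.001]
force: [-0.1, -0.1, 0.5]
finger_gap: 0.0004
```

Run:
```python
from h import *
s=ctrl.state();print(s["clock"],s["ee_pos"],s["force"])
for c in("side","top"):
    f=grab(c)
    for d in ctrl.spot_point(c,"brass_center")[:4]:
        P=w(f,d["centre"]);print(c,round(d["confidence"],2),P.round(3))
    if c=="side":
        cv2.imwrite("pics/s3.png",cv2.resize(f["color"][110:270,230:440,::-1],None,fx=3,fy=3,interpolation=2))
```

```text
5.9 [0.57723778 0.01794348 0.17264347] [-0.12966057 -0.0552682   0.50281615]
side 0.79 [0.345 0.06  0.014]
side 0.76 [ 0.517 -0.118  0.011]
side 0.67 [ 0.654 -0.134  0.019]
side 0.45 [0.627 0.016 0.121]
top 0.49 [ 0.517 -0.118  0.013]
top 0.49 [ 0.658 -0.136  0.013]
```

View pics/s3.png

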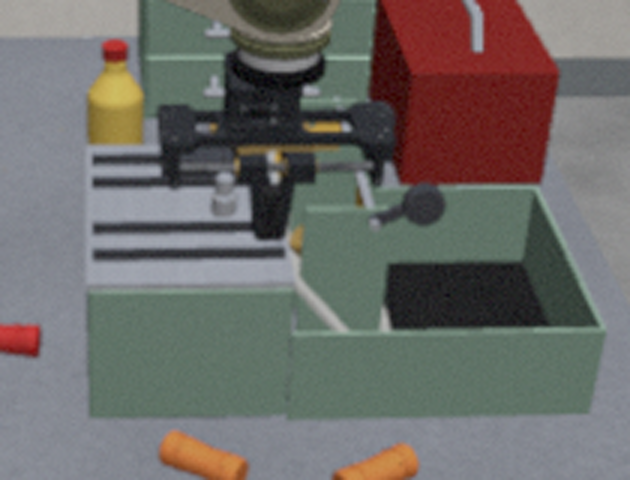

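The side crop shows the flap swung open, with the counterweight raised to (425,205). The spindle's rear end shows at (298,238), tipped over the edge with its centre at z ≈ 0.12. I'll let it slide, then look.

Request:
jog_arm:
  plan:
    - [[1,0,0,0,0,0,0],[1,0,0,0,0,0,0],[1,0,0,0,0,0,0],[1,0,0,0,0,0,0],[1,0,0,0,0,0,0]]

```text
clock: 6.6
ee_pos: [0.5763, 0.018, 0.1728]
tcp_rot: [-1.571, -0.002, 0.002]
force: [0.4, -0.7, 0.1]
finger_gap: 0.0005
```

Run:
```python
from h import *
s=ctrl.state();print(s["clock"],s["ee_pos"],s["force"])
for c in("side","top"):
    f=grab(c)
    for d in ctrl.spot_point(c,"brass_center")[:5]:
        P=w(f,d["centre"]);print(c,round(d["confidence"],2),P.round(3))
    save(f,c+"4")
a=cv2.imread("pics/side4.png")[110:270,240:440];b=cv2.imread("pics/top4.png")[80:240,190:340]
cv2.imwrite("pics/c4.png",cv2.resize(cv2.hconcat([a,b]),None,fx=2.2,fy=2.2,interpolation=2))
```

```text
6.6 [0.57632006 0.01801932 0.17279079] [ 0.41022252 -0.6503754   0.09451709]
side 0.84 [ 0.519 -0.119  0.014]
side 0.57 [0.542 0.072 0.14 ]
side 0.51 [0.346 0.064 0.015]
top 0.76 [ 0.658 -0.133  0.016]
top 0.65 [ 0.517 -0.121  0.014]
top 0.57 [0.772 0.024 0.024]
top 0.56 [ 0.551 -0.363  0.003]
top 0.45 [0.458 0.396 0.005]
```

View pics/c4.png

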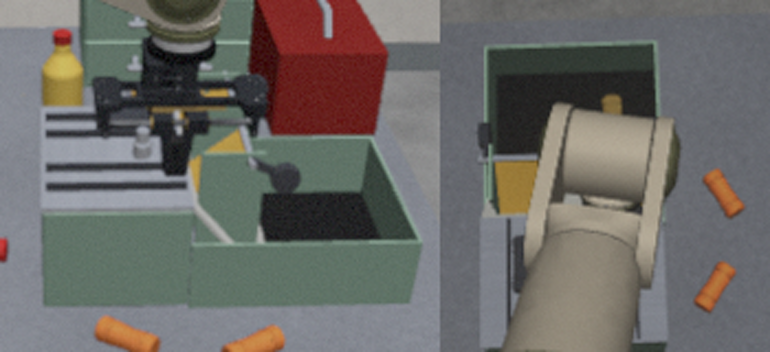

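The brass is in the tray (top crop (612,105), about (0.772, 0.024, 0.024)). Drawing the fingers straight back, then lifting.

Request:
jog_arm:
  plan:
    - [[1,-0.02,0,0,0,0,0],[1,-0.045,0,0,0,0,0],[1,-0.07,0,0,0,0,0],[1,-0.095,0,0,0,0,0],[1,-0.12,0,0,0,0,0]]

```text
clock: 7.3
ee_pos: [0.4553, 0.0178, 0.1728]
tcp_rot: [-1.571, -0.002, 0.002]
force: [0.2, -0.3, 0.1]
finger_gap: 0.0003
```

Request:
jog_arm:
  plan:
    - [[1,0,-0.03,0,0,0,0],[1,0,-0.06,0,0,0,0],[1,-0.04,-0.09,0,0,0,0],[1,-0.08,-0.1,0,0,0,0],[1,-0.1,-0.1,0,0,0,0]]

```text
clock: 7.8
ee_pos: [0.3544, 0.0178, 0.2741]
tcp_rot: [-1.572, -0.004, -0.0]
force: [0.3, -0.6, -0.3]
finger_gap: 0.0008
```

Request:
jog_arm:
  plan:
    - [[1,0,0,0,0,0,0],[1,0,0,0,0,0,0],[1,0,0,0,0,0,0],[1,0,0,0,0,0,0],[1,0,0,0,0,0,0]]

```text
clock: 8.3
ee_pos: [0.3569, 0.0175, 0.2725]
tcp_rot: [-1.571, -0.001, 0.002]
force: [-0.3, -0.6, -1.4]
finger_gap: 0.0005
```

Run:
```python
from h import *
s=ctrl.state();print(s["clock"],s["ee_pos"],s["force"])
for c in("side","top"):
    f=grab(c)
    for n in("brass_center","steel_center","plug"):
      for d in ctrl.spot_point(c,n)[:4]:
        P=w(f,d["centre"]);print(c,n,round(d["confidence"],2),P.round(3))
    save(f,c+"5")
a=cv2.imread("pics/side5.png")[110:270,240:440];b=cv2.imread("pics/top5.png")[80:240,190:340]
cv2.imwrite("pics/c5.png",cv2.resize(cv2.hconcat([a,b]),None,fx=2.2,fy=2.2,interpolation=2))
```

```text
8.3 [0.3568548  0.01748629 0.2724571 ] [-0.27498125 -0.6052238  -1.35514001]
side brass_center 0.75 [ 0.517 -0.119  0.013]
side brass_center 0.7 [ 0.654 -0.137  0.016]
side brass_center 0.58 [0.344 0.064 0.015]
side brass_center 0.26 [0.59  0.135 0.136]
side steel_center 0.74 [0.522 0.136 0.154]
side plug 0.64 [0.541 0.071 0.138]
top brass_center 0.61 [ 0.517 -0.116  0.016]
top brass_center 0.53 [ 0.661 -0.132  0.018]
top brass_center 0.47 [0.772 0.023 0.02 ]
top brass_center 0.45 [0.348 0.06  0.012]
top steel_center 0.49 [0.524 0.136 0.158]
top plug 0.65 [0.64  0.412 0.001]
top plug 0.46 [0.543 0.068 0.14 ]
```

View pics/c5.png

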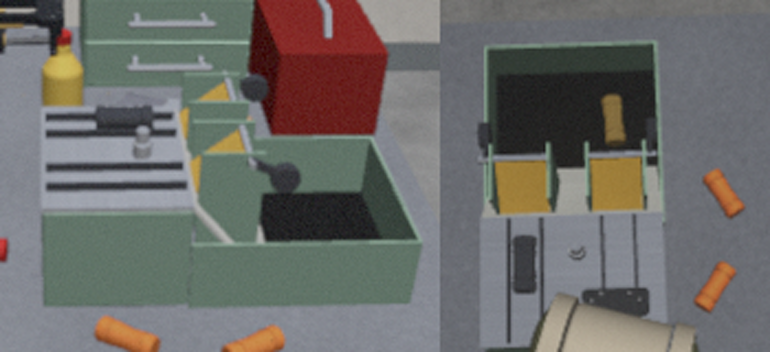

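The brass is in the tray (top crop (613,120)) and both flaps are shut and look alike. The steel spindle and plug have not moved, and the gripper is clear. Handing in.

```bash
python3 -c "
from workcell import ctrl
print(ctrl.sign_off())"
```

```text
the job is handed in; nothing more can be done
None
```

The brass spindle is down in the chute's tray and the job is handed in, at about 8.4 s on the robot's clock. I pushed it along the right lane with the closed fingertips, through the flap, until it tipped and slid down. Then I drew the fingers straight back and lifted clear.

- **Brass spindle:** the last top view puts it at about (0.772, 0.023, 0.02) m, the same place as 1.7 s earlier. The side camera could not confirm this because the tray wall hides it.
- **Flaps:** both look shut by eye in the pictures. I did not measure their angles.
- **Steel spindle and plug:** both are within about 3 mm of their starting positions, which is the networks' noise.
- **Forces:** the wrist force read at the end of each move was about 5 N at most, and the gripper touches nothing.
- **False reports:** the networks also gave "brass" hits on the red and orange look-alikes and, weakly, at the left lane's mouth. The last picture shows nothing at the mouth, so I disregarded that one.

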